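# Set the drill guide in the jig, arm towards the index rib

## Task

Pick up the drill guide that has a single arm and set it down gently, upright, in the round cup of the drilling jig, turned so that its arm points along the jig's raised index rib. Release it only once it stands on the floor of the cup, and leave the two-armed guide where it is.

Things in the scene. Friction and masses are not known exactly. Their poses are not given: they have to be found in the camera images.
- guide_grip (a point): Single-armed drill guide, loose bare steel, 0.2 to 0.4 kg, 77 mm tall. Round foot 44 mm across, 32 mm tall; on it a neck 28 (x) by 24 (y) mm, 45 mm tall, gripped by its flats facing +y and -y. One arm with an eye reaches 66 mm from the axis along +x, 22 mm wide at most, 24 to 32 mm above the underside. Point: on the axis, mid-neck, 54.5 mm above the underside. x along the arm, z up; stands upright.
- seat (a point): Cup of the drilling jig: a dark steel rim, 10 mm tall, 64 mm across inside, 76 mm outside, on a fixed aluminium plate 160 x 110 mm and 12 mm thick. Point: centre of the cup's flat floor, which is the plate's top, 12 mm above the bench. x points from the cup's centre to the index rib, z up.
- mark (a point): Index rib: a dark steel bar fixed on the jig's plate beside the cup, 44 mm long, 8 mm wide, 10 mm tall, lying radially, 44 to 88 mm from the cup's centre. Point: middle of its top, 66 mm from the cup's centre along the seat's x. With the guide in the cup, the underside of its arm is 14 mm above the tops of rim and rib.
- twin_grip (a point): The two-armed guide (loose, bare steel), which is not to be used: the same foot and neck, but with two like arms, along its +x and -x. The point is the middle of its neck, 54.5 mm above its underside.
Mind the look-alikes: they are no part of the job. What is shaped like the part that bears guide_grip but black, brown or orange is not meant.

How it is judged:
By the outcome, as a careful person would: the job done as asked, in the order asked, and still so for the second after the job is handed in, with the robot touching nothing.
It also fails if it takes over 35 s, if anything falls off the work surface, if the arm or the gripper's body presses on something with over 40 N, if the wrist force passes 120 N, or if a joint passes its speed limit or range.

## Robot

A 6-joint arm with a two-finger parallel gripper is mounted at the origin on the work surface. World frame = base frame: x ahead of the robot, y to its left, z up, the work surface at z = 0. Lengths are in m, angles in rad, forces in N, time in s.
With the tool pointing down it reaches from about 0.25 to 0.725 m from the base axis. Payload 4 kg.
Tool frame: the origin (TCP) lies on the centre line of the jaws, within the pads' length; the fingertips stand 17 mm ahead of it and the grasp point (between the pads) lies 2 mm behind it; z points along the fingers, y is the line along which they close (so a half turn about z gives the same grasp; the last joint's range is limited). The gripper opens to 85 mm and grips with 20 to 120 N. Pads are 22 mm wide; open, the fingers measure 114 mm over their backs; the gripper's body (76 mm by 85 mm) begins 54 mm behind the grasp point. The pads swing forward as they close: fully open they stand 13 mm farther back than shut.
Start: joints at [1.173, 0.241, 0.005, 1.335, 0, 1.571], TCP at [0.194, 0.461, 0.248] pointing down, gripper open.
Joint ranges: [-2.72, 2.72], [-1.05, 1.87], [-1.09, 1.28], [-1.99, 2.15], [-1.42, 1.44], [-3.14, 3.14]. Speed limits (rad/s): [2.79, 2.79, 3.14, 3.14, 3.14, 3.14].

## Interface

Orientations are given as a unit quaternion [x, y, z, w].
In Python, from workcell import get_obs, imaging, order gives the robot as it stands.
- The arm moves only by the tool apply_moves, never from a script. Its argument "targets" is a list that holds one entry, the list of rows, each a list of 5 numbers: the shift along the world's x, y, z in units of 40 mm (1.0 is 40 mm), then the turn about the world's z in degrees, then the gripper command: -1 is shut, 1 is fully open, values between are in proportion. In form: [[[dx, dy, dz, turn, fingers], ...]]. A call has 1 to 8 rows; each row shifts and turns the commanded pose from where the row before left it; what a row does not reach is not made up. A row lasts 1/12 s, in which the tool goes at most 41.7 mm and 7.16 degrees, less where a joint would pass 70% of its speed; a pose out of reach is approached as far as the arm can. A call is refused whole if a number of a shift passes 1 or a number of a turn 7.16, either way. A call with a gripper value outside its range is refused whole. The fingers move at their own pace and stop on an object; the grip force is fixed at half the most. Time passes only in rows, so rows that do not move let the fingers close. It gives the time, the measured TCP pose, the force, the opening and the grip force at its end, in the units of the state.
- get_obs(): the state, without advancing time (a new reading comes with each control period).
- imaging.camera(name): name is "side" or "top"; returns (picture, depth): 480x640x3 uint8, blue, green, red; 480x640 float32, m along the optical axis (not along the pixel's ray), 0 where there is no reading.
- imaging.get_calibration(name): a dict with "camera_matrix" (3x3 intrinsics, pixels), "eye" and "rotation" of the camera in the world. Camera axes: x right, y down, z forward; pixel columns grow to the right and rows downward; lengths in m; the calibration is good to about 2 mm. A picture is of the moment at which its call begins. get_calibration takes no time and is no camera call.
- order.job_done(): hands the job in; it is judged then, once.
The state is a dict: "clock": time; "joint_pos": joint angles; "joint_vel": joint speeds; "tau": joint torques, N m; "eef_pos": TCP position; "tool_rot": TCP orientation; "ft_force": force on the tool from outside, world axes, zero at the start; "ft_torque": the same for the moment, N m; "grip_width": finger opening in m; "grasp_force": force on a finger pad.
Only numpy, scipy, OpenCV 4.12 (cv2) and the standard library are available. Lean on these libraries where they do the work, as an engineer would, in place of code of your own. Each camera call takes 0.05 s, during which the arm holds its last target. There are 200 camera calls.

## Working session

There is one attempt and no reset: what is moved stays moved. The work goes in short steps, Python scripts to look and compute and a tool call to move; the robot and the scene stay as the last step left them, time stands still between calls to the robot, and variables do not carry over. Pictures are saved under pics/ and viewed, at most 10 in all, crops included, and the job is handed in when it is done.

Besides the shell and the picture viewer there is one more tool, called after "Emit:" by a JSON object that holds its "method" and its "body", one argument or row to a line. apply_moves: Moves the arm, as the interface text tells. Its arguments: {"type":"object","properties":{"targets":{"type":"array","items":{"type":"array","items":{"type":"array","items":{"type":"number"}}}}},"required":["targets"]}

```bash
mkdir -p pics
python3 - <<'E'
from workcell import get_obs, imaging
import cv2,numpy as np
for n in("top","side"):
    p,d=imaging.camera(n);c=imaging.get_calibration(n)
    cv2.imwrite(f"pics/{n}0.png",p);np.savez(f"{n}0.npz",p=p,d=d,K=c["camera_matrix"],e=c["eye"],R=c["rotation"])
    print(n,c)
print(get_obs())
E
```

```text
top {'camera_matrix': array([[554.34674935,   0.        , 319.51513055],
       [  0.        , 554.34674935, 245.95793836],
       [  0.        ,   0.        ,   1.        ]]), 'eye': array([2.57550144e-01, 5.39703443e-04, 1.05515874e+00]), 'rotation': array([-0.65334665,  0.74914127, -0.08418429,  0.06955947])}
side {'camera_matrix': array([[473.54401421,   0.        , 322.5651353 ],
       [  0.        , 473.54401421, 239.32057692],
       [  0.        ,   0.        ,   1.        ]]), 'eye': array([0.39638568, 0.66386949, 0.657383  ]), 'rotation': array([-0.08211708,  0.90343667, -0.41945453,  0.03341958])}
{'clock': 0.1, 'joint_pos': array([1.17301078e+00, 2.41350970e-01, 3.87477778e-03, 1.33523818e+00,
       1.58341335e-05, 1.57082010e+00]), 'joint_vel': array([-0.00012392, -0.00280306,  0.0014912 , -0.00044927,  0.00038204,
        0.00131972]), 'tau': array([ 3.29331197e-04, -3.73137152e+01,  2.53010684e+01,  1.08595143e-02,
        6.23206745e-06, -7.28358600e-06]), 'eef_pos': array([0.19347512, 0.46046355, 0.24750136]), 'tool_rot': array([ 1.97595624e-01,  9.80283148e-01, -9.38552145e-04, -1.97236942e-04]), 'ft_force': array([ 0.32096745,  0.48819471, -0.69507028]), 'ft_torque': array([-0.03446418,  0.00507932, -0.03230318]), 'grasp_force': 0.0, 'grip_width': 0.08598066818627306}
```

View pics/top0.png

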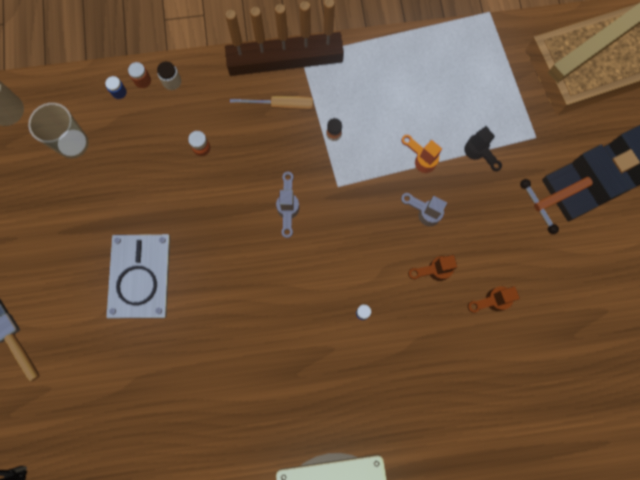

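View pics/side0.png

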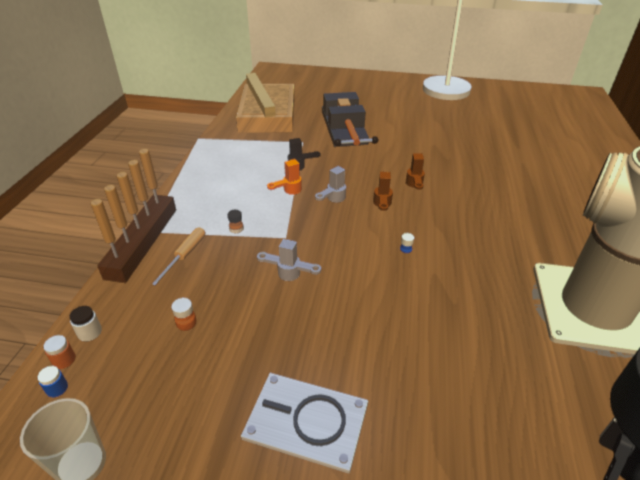

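Top view: candidates are grey single-armed (430,208), grey two-armed (287,204, the twin), orange (428,153), black (482,145) and brown (442,267) and (500,298). By the description I choose the grey single-armed one at (430,208). The jig cup is at (137,285) and its rib at (138,251).

```bash
cat > h.py <<'E'
import numpy as np,cv2
from scipy.spatial.transform import Rotation as Ro
def cloud(p,d,K,e,R):
    v,u=np.mgrid[:480,:640]
    c=np.stack([(u-K[0,2])/K[0,0]*d,(v-K[1,2])/K[1,1]*d,d],-1)
    return Ro.from_quat(R).apply(c.reshape(-1,3)).reshape(480,640,3)+e
def load(n): return dict(np.load(n))
def ray(u,v,z,K,e,R):
    r=Ro.from_quat(R).apply([(u-K[0,2])/K[0,0],(v-K[1,2])/K[1,1],1]);return e+r*(z-e[2])/r[2]
E
python3 - <<'E'
from h import *
for n,box,jb in(("top",(390,460,180,235),(100,175,228,325)),("side",(310,355,160,208),(235,375,370,470))):
    D=load(n+"0.npz");X=cloud(**D);ok=D['d']>0
    u0,u1,v0,v1=box;P=X[v0:v1,u0:u1];O=ok[v0:v1,u0:u1];z=P[...,2]
    print(n,"table z",np.median(z[O&(z<.015)]))
    m=O&(z>.070)&(z<.085);print(" necktop",m.sum(),np.median(P[m],0),P[m].min(0),P[m].max(0), cv2.minAreaRect((P[m][:,:2]*1000).astype(np.float32)))
    m=O&(z>.018)&(z<.037);q=P[m][:,:2];print(" low",m.sum(),q.mean(0),q.min(0),q.max(0))
    u0,u1,v0,v1=jb;P=X[v0:v1,u0:u1];z=P[...,2];g=D['p'][v0:v1,u0:u1].max(-1)
    m=(z>.005)&(z<.03)&(g<90)
    k,l,s,c=cv2.connectedComponentsWithStats(m.astype(np.uint8))
    for i in range(1,k):
        if s[i,4]>40:
            q=P[l==i];print(" dark",s[i],q.mean(0).round(4),cv2.minAreaRect((q[:,:2]*1000).astype(np.float32)),cv2.fitEllipse(np.argwhere(l==i)[:,::-1].astype(np.float32)) if 0 else "")
    c=D['p'][box[2]-5:box[3]+5,box[0]-10:box[1]+10]
    if n=="top":cv2.imwrite("pics/crop.png",np.hstack([cv2.resize(c,(400,290),interpolation=2),cv2.resize(D['p'][228:325,100:175],(224,290))]))
E
```

```text
top table z 0.0004139295897438444
 necktop 207 [ 0.52085777 -0.25988058  0.07728717] [ 0.50494208 -0.27697598  0.07058545] [ 0.53685365 -0.24286523  0.08147188] ((521.6200561523438, -260.0928649902344), (28.04442596435547, 24.43700408935547), 53.87925338745117)
 low 396 [ 0.53032995 -0.23932057] [ 0.49970432 -0.28123022] [ 0.56391121 -0.2051037 ]
 dark [36 13  5 21 85] [0.5211 0.3059 0.0225] ((521.1773071289062, 305.9245300292969), (8.371257781982422, 39.45835876464844), 80.32688903808594) 
 dark [ 17  38  40  39 284] [0.4564 0.3153 0.0216] ((456.3194274902344, 314.7813415527344), (71.26112365722656, 73.08816528320312), 3.355957508087158) 
side table z 0.0018153110937392247
 necktop 114 [ 0.52290698 -0.25511417  0.07767986] [ 0.50689468 -0.27521065  0.07008959] [ 0.53887803 -0.23638972  0.0816135 ] ((522.1329345703125, -257.9366455078125), (30.202892303466797, 30.740192413330078), 44.8963737487793)
 low 273 [ 0.53301029 -0.23594195] [ 0.50193481 -0.27283718] [ 0.56642381 -0.20363096]
 dark [ 60  26  50  49 494] [0.4574 0.3178 0.0218] ((457.50189208984375, 316.6742858886719), (70.56082153320312, 73.16730499267578), 13.139151573181152) 
 dark [ 28  31  28  12 150] [0.5231 0.3093 0.022 ] ((523.4117431640625, 308.4644470214844), (7.32554292678833, 42.092098236083984), 82.28543853759766)
```

View pics/crop.png

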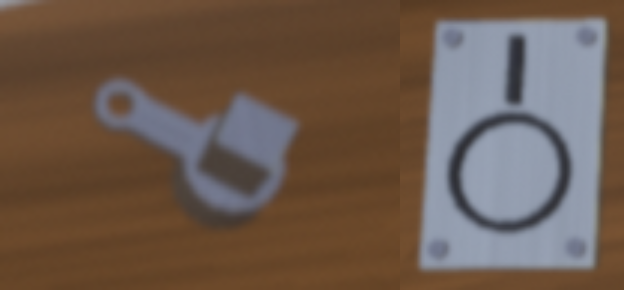

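The crop shows the bare grey single-armed guide (eye upper left, neck at top centre) and, on the right, the jig's cup and rib. Heights and sizes agree: neck top at 77 mm, 28×24 mm, and rib centre 65.6 mm from the cup centre. The guide is at (0.5217,-0.2595) with its arm at about 54°. The cup is at (0.457,0.316) with its rib at about -8°. I'm moving above the guide, with the tool's y axis going to 144°.

Emit:
{"method": "apply_moves", "body": {
  "targets": [
    [[0.34,-0.75,0,3.2,1],[0.34,-0.75,0,3.2,1],[0.34,-0.75,0,3.2,1],[0.34,-0.75,0,3.2,1],[0.34,-0.75,0,3.2,1],[0.34,-0.75,0,3.2,1],[0.34,-0.75,0,3.2,1],[0.34,-0.75,0,3.2,1]]
  ]
}}

```text
clock: 0.77
eef_pos: [0.3025, 0.2193, 0.248]
tool_rot: [-0.026, 1.0, -0.0, -0.0]
ft_force: [0.7, -0.5, 0.3]
grip_width: 0.0853
grasp_force: 0.0
```

Emit:
{"method": "apply_moves", "body": {
  "targets": [
    [[0.34,-0.75,0,3.2,1],[0.34,-0.75,0,3.2,1],[0.34,-0.75,0,3.2,1],[0.34,-0.75,0,3.2,1],[0.34,-0.75,0,3.2,1],[0.34,-0.75,0,3.2,1],[0.34,-0.75,0,3.2,1],[0.34,-0.75,0,3.2,1]]
  ]
}}

```text
clock: 1.43
eef_pos: [0.4113, -0.0207, 0.248]
tool_rot: [-0.247, 0.969, 0.0, -0.0]
ft_force: [1.3, 0.4, 0.1]
grip_width: 0.0851
grasp_force: 0.0
```

Emit:
{"method": "apply_moves", "body": {
  "targets": [
    [[0.34,-0.75,0,3.2,1],[0.34,-0.75,0,3.2,1],[0.34,-0.75,0,3.2,1],[0.34,-0.75,0,3.2,1],[0.34,-0.75,0,3.2,1],[0.34,-0.75,0,3.2,1],[0.34,-0.75,0,3.2,1],[0,0,0,0,1]]
  ]
}}

```text
clock: 2.1
eef_pos: [0.508, -0.2339, 0.2466]
tool_rot: [-0.428, 0.904, -0.001, -0.0]
ft_force: [0.6, 0.7, -0.6]
grip_width: 0.0851
grasp_force: 0.0
```

```bash
cat >> h.py <<'E'
def st():
    from workcell import get_obs
    o=get_obs();R=Ro.from_quat(o['tool_rot']).as_matrix()
    print(round(o['clock'],2),o['eef_pos'].round(4),'yaw_y',np.degrees(np.arctan2(R[1,1],R[0,1])).round(2),'z',R[:,2].round(3),'j',o['joint_pos'].round(2),'F',o['ft_force'].round(1),'w',round(o['grip_width'],4),'g',round(o['grasp_force'],1));return o
E
python3 -c "from h import *;st()"
```

```text
2.1 [ 0.508  -0.2339  0.2466] yaw_y 140.63 z [-0.    -0.002 -1.   ] j [-0.43  0.36  0.16  1.38 -0.   -1.31] F [ 0.6  0.7 -0.6] w 0.0851 g 0.0
```

Emit:
{"method": "apply_moves", "body": {
  "targets": [
    [[0.34,-0.64,0,3.3,1],[0,0,-0.5,0,1],[0,0,-0.8,0,1],[0,0,-0.8,0,1],[0,0,-0.5,0,1],[0,0,0,0,1],[0,0,0,0,1]]
  ]
}}

```text
clock: 2.68
eef_pos: [0.5189, -0.2538, 0.143]
tool_rot: [-0.455, 0.891, 0.002, -0.001]
ft_force: [0.7, 0.2, -0.4]
grip_width: 0.0855
grasp_force: 0.0
```

Run:
```python
from h import *
from workcell import imaging
st()
p,d=imaging.camera("side");cv2.imwrite("pics/s1.png",cv2.resize(p[90:240,260:420],(640,600),interpolation=2))
```

```text
2.68 [ 0.5189 -0.2538  0.143 ] yaw_y 144.11 z [-0.004  0.002 -1.   ] j [-0.45  0.46  0.04  1.16  0.   -1.4 ] F [ 0.7  0.2 -0.4] w 0.0855 g 0.0
```

View pics/s1.png

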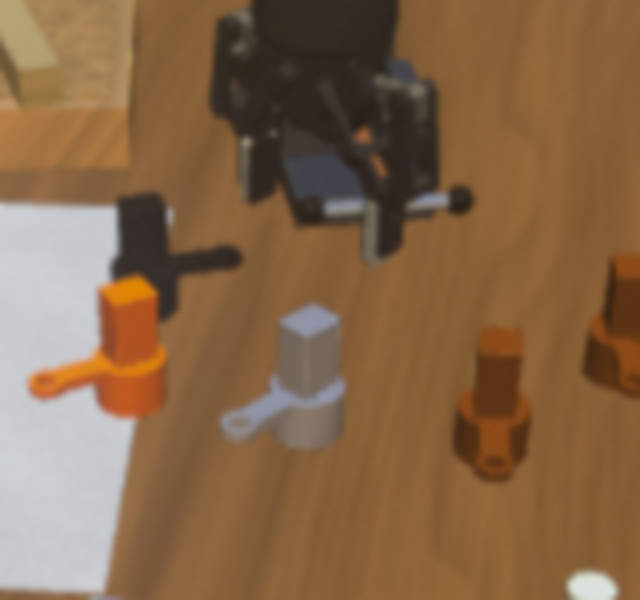

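The open fingers at (255,160) and (385,215) straddle the grey guide's neck at (310,345), and nothing else is near them. I'm descending.

Emit:
{"method": "apply_moves", "body": {
  "targets": [
    [[0.07,-0.14,0,0,1],[0,0,-0.4,0,1],[0,0,-0.5,0,1],[0,0,-0.5,0,1],[0,0,-0.4,0,1],[0,0,-0.25,0,1],[0,0,0,0,1],[0,0,0,0,1]]
  ]
}}

```text
clock: 3.4
eef_pos: [0.5236, -0.2607, 0.0633]
tool_rot: [-0.455, 0.891, -0.001, 0.0]
ft_force: [-0.1, 0.2, 0.7]
grip_width: 0.0852
grasp_force: 0.0
```

```bash
python3 -c "from h import *;st()"
```

```text
3.4 [ 0.5236 -0.2607  0.0633] yaw_y 144.1 z [ 0.001 -0.001 -1.   ] j [-0.46  0.54 -0.05  0.98 -0.   -1.41] F [-0.1  0.2  0.7] w 0.0852 g 0.0
```

Emit:
{"method": "apply_moves", "body": {
  "targets": [
    [[-0.04,0.03,-0.12,0,1],[0,0,0,0,0.5],[0,0,0,0,0],[0,0,0,0,-0.3],[0,0,0,0,-0.6],[0,0,0,0,-1],[0,0,0,0,-1],[0,0,0,0,-1]]
  ]
}}

```text
clock: 4.07
eef_pos: [0.5217, -0.2592, 0.0579]
tool_rot: [-0.455, 0.891, -0.0, 0.0]
ft_force: [0.7, -0.2, 1.8]
grip_width: 0.0236
grasp_force: 62.5
```

Emit:
{"method": "apply_moves", "body": {
  "targets": [
    [[0,0,0,0,-1],[0,0,0,0,-1],[0,0,0,0,-1],[0,0,0,0,-1]]
  ]
}}

```text
clock: 4.4
eef_pos: [0.5216, -0.2592, 0.0578]
tool_rot: [-0.455, 0.891, -0.0, 0.0]
ft_force: [0.9, -1.0, 2.5]
grip_width: 0.0233
grasp_force: 62.6
```

```bash
python3 -c "from h import *;st()"
```

```text
4.4 [ 0.5216 -0.2592  0.0578] yaw_y 144.11 z [ 0.001 -0.    -1.   ] j [-0.46  0.55 -0.06  0.96  0.   -1.41] F [ 0.9 -1.   2.5] w 0.0233 g 62.6
```

Gripped at 24 mm, flats square to the pads. Lifting.

Emit:
{"method": "apply_moves", "body": {
  "targets": [
    [[0,0,0.15,0,-1],[0,0,0.3,0,-1],[0,0,0.5,0,-1],[0,0,0.7,0,-1],[0,0,0.7,0,-1],[0,0,0.5,0,-1],[0,0,0.3,0,-1],[0,0,0,0,-1]]
  ]
}}

```text
clock: 5.07
eef_pos: [0.5224, -0.2596, 0.1866]
tool_rot: [-0.455, 0.891, -0.002, 0.001]
ft_force: [-0.1, -0.3, -2.0]
grip_width: 0.0231
grasp_force: 62.1
```

Run:
```python
from h import *
from workcell import imaging
st()
p,d=imaging.camera("side");cv2.imwrite("pics/s2.png",cv2.resize(p[60:220,240:420],(640,570),interpolation=2))
```

```text
5.07 [ 0.5224 -0.2596  0.1866] yaw_y 144.11 z [ 0.004 -0.002 -1.   ] j [-0.46  0.43  0.12  1.25 -0.   -1.41] F [-0.1 -0.3 -2. ] w 0.0231 g 62.1
```

View pics/s2.png

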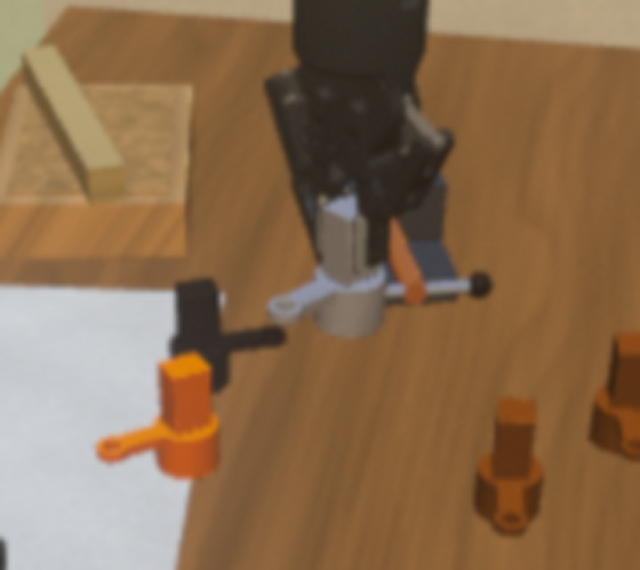

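The guide hangs upright in the jaws at (350,270). Carrying it to the jig.

Emit:
{"method": "apply_moves", "body": {
  "targets": [
    [[-0.03,0.3,0.2,-1.5,-1],[-0.07,0.6,0.2,-2.6,-1],[-0.07,0.6,0,-2.6,-1],[-0.07,0.6,0,-2.6,-1],[-0.07,0.6,0,-2.6,-1],[-0.07,0.6,0,-2.6,-1],[-0.07,0.6,0,-2.6,-1],[-0.07,0.6,0,-2.6,-1]]
  ]
}}

```text
clock: 5.78
eef_pos: [0.4986, -0.0777, 0.1973]
tool_rot: [-0.295, 0.956, 0.001, -0.002]
ft_force: [0.2, -0.3, -1.9]
grip_width: 0.0231
grasp_force: 62.0
```

Emit:
{"method": "apply_moves", "body": {
  "targets": [
    [[-0.07,0.6,0,-2.6,-1],[-0.07,0.6,0,-2.6,-1],[-0.07,0.6,0,-2.6,-1],[-0.07,0.6,0,-2.6,-1],[-0.07,0.6,0,-2.6,-1],[-0.07,0.6,0,-2.6,-1],[-0.07,0.6,0,-2.6,-1],[-0.07,0.6,0,-2.6,-1]]
  ]
}}

```text
clock: 6.45
eef_pos: [0.4763, 0.1138, 0.1974]
tool_rot: [-0.117, 0.993, -0.0, -0.002]
ft_force: [0.4, 0.3, -2.7]
grip_width: 0.0232
grasp_force: 62.0
```

Emit:
{"method": "apply_moves", "body": {
  "targets": [
    [[-0.07,0.6,0,-2.6,-1],[-0.07,0.6,0,-2.6,-1],[-0.07,0.6,0,-2.6,-1],[-0.07,0.6,0,-2.6,-1],[-0.07,0.6,0,-2.6,-1],[-0.07,0.6,0,-2.6,-1],[-0.07,0.6,0,-2.6,-1],[0,0.3,0,-2.6,-1]]
  ]
}}

```text
clock: 7.12
eef_pos: [0.4566, 0.2948, 0.1971]
tool_rot: [0.063, 0.998, -0.001, -0.002]
ft_force: [0.0, 0.1, -1.6]
grip_width: 0.0235
grasp_force: 62.1
```

Emit:
{"method": "apply_moves", "body": {
  "targets": [
    [[0,0,0,0,-1],[0,0,0,0,-1],[0,0,0,0,-1]]
  ]
}}

```text
clock: 7.37
eef_pos: [0.4577, 0.2919, 0.198]
tool_rot: [0.062, 0.998, -0.001, -0.001]
ft_force: [0.2, 0.2, -1.8]
grip_width: 0.0231
grasp_force: 62.1
```

Run:
```python
from h import *
from workcell import imaging
st()
for n in("top","side"):
    p,d=imaging.camera(n);c=imaging.get_calibration(n);K,e,R=c["camera_matrix"],c["eye"],c["rotation"]
    np.savez(n+"1.npz",p=p,d=d,K=K,e=e,R=R)
    X=cloud(p,d,K,e,R)
    m=(d>0)&(X[...,2]>.125)&(X[...,2]<.26)&(np.abs(X[...,0]-.46)<.12)&(np.abs(X[...,1]-.31)<.12)&(p.max(-1)>95)
    q=X[m];print(n,m.sum(),q.min(0),q.max(0))
p=dict(np.load("side1.npz"))["p"];t=dict(np.load("top1.npz"))["p"]
cv2.imwrite("pics/s3.png",np.hstack([cv2.resize(p[250:480,200:400],(400,460)),cv2.resize(t[200:340,80:200],(394,460))]))
```

```text
7.37 [0.4577 0.2919 0.198 ] yaw_y 82.84 z [-0.003 -0.002 -1.   ] j [ 0.57  0.35  0.03  1.25 -0.    0.69] F [ 0.2  0.2 -1.8] w 0.0231 g 62.1
top 342 [0.43524844 0.26975794 0.14134362] [0.52172142 0.31050814 0.22069153]
side 1425 [0.4358811  0.27441179 0.14090035] [0.52237606 0.34527144 0.25634821]
```

View pics/s3.png

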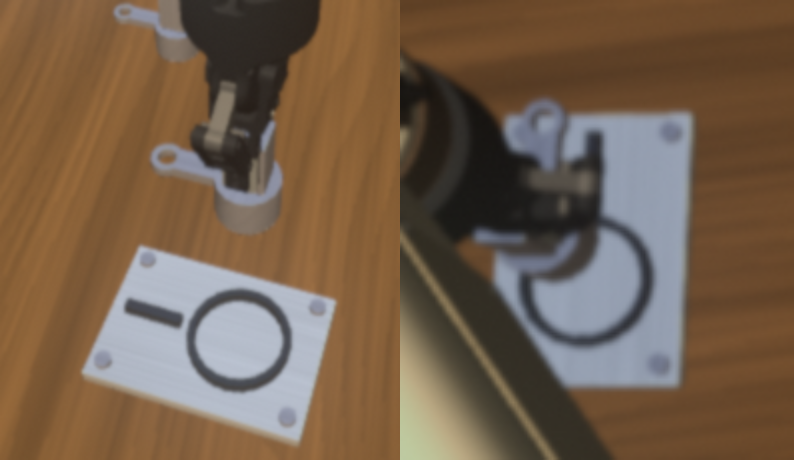

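The guide is held upright, arm roughly along the rib. In the left view its foot is at (247,205) and the cup at (240,340). I'm shifting it 24 mm in y and lowering it to just above the cup.

Emit:
{"method": "apply_moves", "body": {
  "targets": [
    [[0,0.3,0,-0.5,-1],[0,0.3,0,-0.4,-1],[0,0,-0.4,0,-1],[0,0,-0.6,0,-1],[0,0,-0.5,0,-1],[0,0,-0.3,0,-1],[0,0,0,0,-1],[0,0,0,0,-1]]
  ]
}}

```text
clock: 8.13
eef_pos: [0.4582, 0.3166, 0.127]
tool_rot: [0.071, 0.997, -0.001, -0.001]
ft_force: [0.8, 0.2, -1.6]
grip_width: 0.0232
grasp_force: 61.9
```

Run:
```python
from h import *
from workcell import imaging
o=st()
for n in("top","side"):
    p,d=imaging.camera(n);c=imaging.get_calibration(n);K,e,R=c["camera_matrix"],c["eye"],c["rotation"]
    X=cloud(p,d,K,e,R);zb=o['eef_pos'][2]-.0578
    m=(d>0)&(X[...,2]>zb+.018)&(X[...,2]<zb+.036)&(np.abs(X[...,1]-.31)<.05)&(X[...,0]>.488)&(X[...,0]<.55)&(p.max(-1)>95)
    q=X[m];print(n,m.sum(),q.mean(0).round(4),q.min(0),q.max(0), "dir",np.degrees(np.arctan2(*(q.mean(0)-o['eef_pos'])[[1,0]])))
    # rib & cup now
    cv2.imwrite(f"pics/{n}4.png",cv2.resize(p[330:480,220:400],(720,600),interpolation=2) if n=="side" else p)
```

```text
8.13 [0.4582 0.3166 0.127 ] yaw_y 81.89 z [-0.001 -0.001 -1.   ] j [ 0.6   0.43 -0.05  1.09  0.    0.75] F [ 0.8  0.2 -1.6] w 0.0232 g 61.9
top 173 [0.5048 0.3083 0.1006] [0.48835864 0.29700639 0.09242275] [0.52360352 0.31861446 0.10508906] dir -10.093185189275584
side 244 [0.5089 0.312  0.1016] [0.48802884 0.29769049 0.09507724] [0.52342866 0.32095536 0.10518217] dir -5.104414683807194
```

View pics/side4.png

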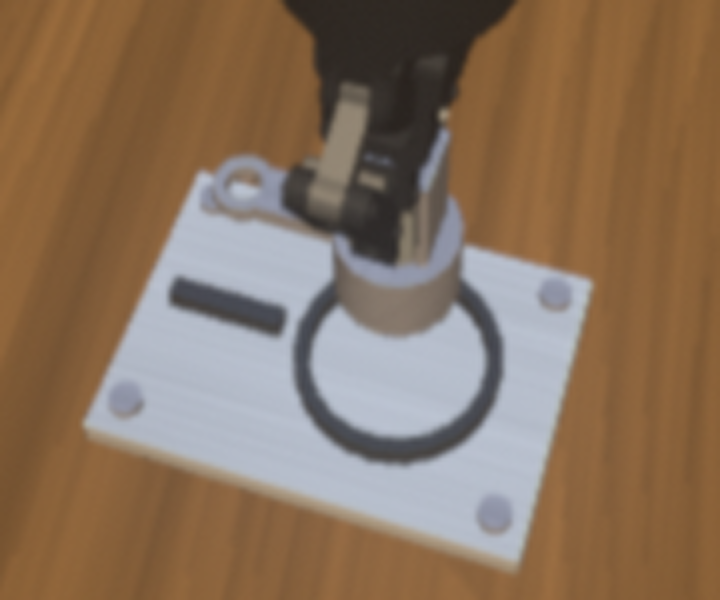

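The foot at (398,270) hangs over the cup and the arm, with its eye at (242,185), runs parallel to the rib. Lowering further.

Emit:
{"method": "apply_moves", "body": {
  "targets": [
    [[-0.03,-0.02,-0.3,0,-1],[0,0,-0.35,0,-1],[0,0,-0.3,0,-1],[0,0,-0.2,0,-1],[0,0,0,0,-1],[0,0,0,0,-1],[0,0,0,0,-1]]
  ]
}}

```text
clock: 8.82
eef_pos: [0.4581, 0.3167, 0.0826]
tool_rot: [0.071, 0.998, 0.001, 0.001]
ft_force: [-0.4, -0.5, -1.8]
grip_width: 0.0231
grasp_force: 61.9
```

```bash
python3 -c "from h import *;st()"
```

```text
8.82 [0.4581 0.3167 0.0826] yaw_y 81.9 z [ 0.002  0.001 -1.   ] j [ 0.6   0.47 -0.11  0.98 -0.    0.75] F [-0.4 -0.5 -1.8] w 0.0231 g 61.9
```

Emit:
{"method": "apply_moves", "body": {
  "targets": [
    [[-0.03,-0.03,-0.05,0,-1],[0,0,-0.05,0,-1],[0,0,-0.05,0,-1],[0,0,-0.05,0,-1],[0,0,-0.05,0,-1],[0,0,-0.03,0,-1],[0,0,0,0,-1],[0,0,0,0,-1]]
  ]
}}

```text
clock: 9.48
eef_pos: [0.4561, 0.315, 0.0702]
tool_rot: [0.071, 0.998, -0.0, -0.0]
ft_force: [-0.6, -0.6, -1.7]
grip_width: 0.0236
grasp_force: 61.9
```

Emit:
{"method": "apply_moves", "body": {
  "targets": [
    [[0,0,-0.02,0,-1],[0,0,0,0,-1],[0,0,0,0,-1],[0,0,0,0,-1]]
  ]
}}

```text
clock: 9.82
eef_pos: [0.4562, 0.315, 0.0698]
tool_rot: [0.071, 0.998, 0.0, 0.0]
ft_force: [-0.5, -0.5, 1.2]
grip_width: 0.0232
grasp_force: 62.2
```

Contact with the floor: the force changed from -1.7 to +1.2 N at the expected height of 0.0698. One small press to be sure.

Emit:
{"method": "apply_moves", "body": {
  "targets": [
    [[0,0,-0.015,0,-1],[0,0,0,0,-1],[0,0,0,0,-1]]
  ]
}}

```text
clock: 10.07
eef_pos: [0.4562, 0.315, 0.0698]
tool_rot: [0.071, 0.998, 0.0, 0.0]
ft_force: [-2.3, -0.9, 4.3]
grip_width: 0.0233
grasp_force: 63.1
```

Run:
```python
from h import *
from workcell import imaging
o=st()
p,d=imaging.camera("side");cv2.imwrite("pics/side5.png",cv2.resize(p[330:480,220:400],(720,600),interpolation=2))
```

```text
10.07 [0.4562 0.315  0.0698] yaw_y 81.9 z [ 0.001  0.    -1.   ] j [ 0.6   0.48 -0.13  0.95  0.    0.75] F [-2.3 -0.9  4.3] w 0.0233 g 63.1
```

View pics/side5.png

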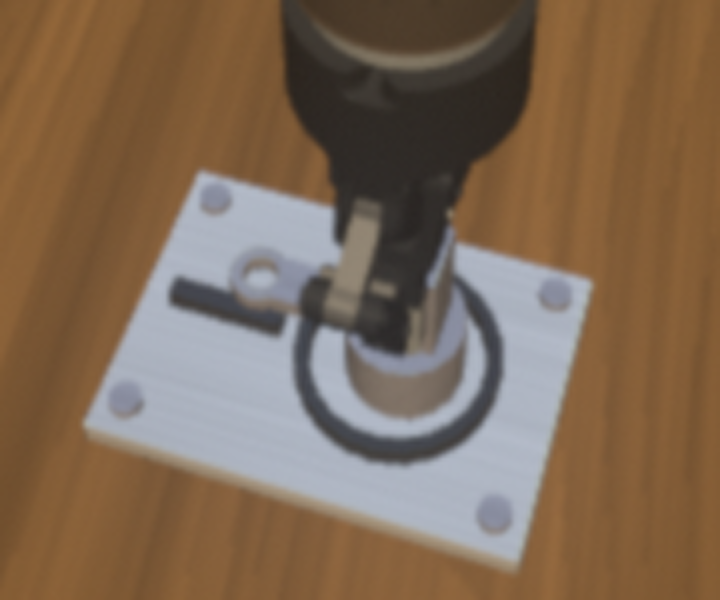

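The foot at (405,385) stands inside the ring with clearance all round, and the arm runs over the rib. Releasing.

Emit:
{"method": "apply_moves", "body": {
  "targets": [
    [[0,0,0,0,-0.3],[0,0,0,0,0],[0,0,0,0,0.4],[0,0,0,0,0.8],[0,0,0,0,1],[0,0,0,0,1],[0,0,0,0,1],[0,0,0,0,1]]
  ]
}}

```text
clock: 10.78
eef_pos: [0.4561, 0.315, 0.0688]
tool_rot: [0.071, 0.998, -0.0, -0.0]
ft_force: [0.5, 0.0, -0.8]
grip_width: 0.0856
grasp_force: 0.0
```

Emit:
{"method": "apply_moves", "body": {
  "targets": [
    [[0,0,0.15,0,1],[0,0,0.3,0,1],[0,0,0.5,0,1],[0,0,0.7,0,1],[0,0,0.8,0,1],[0,0,0.8,0,1],[-0.3,-0.4,0.6,0,1],[-0.5,-0.8,0.3,0,1]]
  ]
}}

```text
clock: 11.45
eef_pos: [0.4268, 0.2698, 0.239]
tool_rot: [0.069, 0.998, 0.003, 0.004]
ft_force: [1.2, -1.3, 1.3]
grip_width: 0.0854
grasp_force: 0.0
```

Emit:
{"method": "apply_moves", "body": {
  "targets": [
    [[-0.4,-0.8,0,0,1],[-0.4,-0.8,0,0,1],[-0.4,-0.8,0,0,1],[-0.2,-0.8,0,0,1],[0,-0.8,0,0,1],[0,-0.8,0,0,1],[0,0,0,0,1],[0,0,0,0,1]]
  ]
}}

```text
clock: 12.12
eef_pos: [0.3681, 0.0738, 0.2356]
tool_rot: [0.073, 0.997, 0.0, 0.001]
ft_force: [-0.7, 0.8, 0.3]
grip_width: 0.0854
grasp_force: 0.0
```

Run:
```python
from h import *
from workcell import imaging
o=st()
im=[]
for n in("top","side"):
    p,d=imaging.camera(n);c=imaging.get_calibration(n);K,e,R=c["camera_matrix"],c["eye"],c["rotation"]
    X=cloud(p,d,K,e,R);near=(np.abs(X[...,0]-.47)<.09)&(np.abs(X[...,1]-.31)<.07)&(d>0);z=X[...,2]
    q=X[near&(z>.084)&(z<.1)];print(n,"neck",len(q),q.mean(0).round(4),cv2.minAreaRect((q[:,:2]*1000).astype(np.float32)))
    q=X[near&(z>.034)&(z<.048)&(X[...,0]>.485)];c0=q.mean(0);print("arm",len(q),c0.round(4),q.max(0).round(4),np.degrees(np.arctan2(*np.linalg.svd(q[:,:2]-c0[:2],full_matrices=0)[2][0][::-1])))
    im.append(cv2.resize(p[200:340,80:200],(394,460)) if n=="top" else cv2.resize(p[330:480,220:400],(400,460)))
cv2.imwrite("pics/f.png",np.hstack(im))
```

```text
12.12 [0.3681 0.0738 0.2356] yaw_y 81.68 z [ 0.001  0.001 -1.   ] j [ 0.2  -0.   -0.31  1.26  0.    0.34] F [-0.7  0.8  0.3] w 0.0854 g 0.0
top neck 233 [0.4556 0.3139 0.0895] ((455.8042907714844, 313.9490661621094), (24.718427658081055, 28.280893325805664), 81.67234802246094)
arm 135 [0.4998 0.3094 0.044 ] [0.5209 0.3186 0.0479] -176.0814119782103
side neck 380 [0.4558 0.3163 0.0895] ((455.9971618652344, 314.89556884765625), (24.900236129760742, 28.10165786743164), 81.33935546875)
arm 305 [0.502  0.3096 0.0439] [0.521  0.3187 0.0479] 168.42057621414904
```

View pics/f.png

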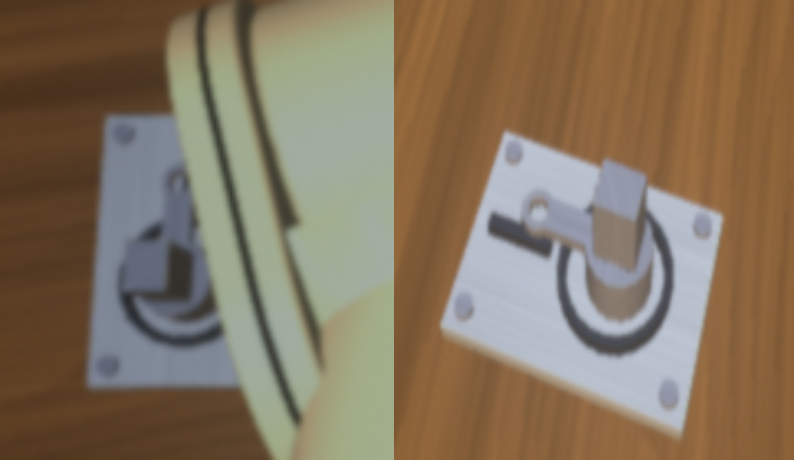

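The guide stands upright in the cup: neck top at 89.5 mm, which is 12 + 77, and centred within 2 mm. Its arm is at about -8.5° against about -8° for the rib. In the right view the foot is at (618,290) inside the ring and the eye at (540,210) is over the rib. Handing in.

```bash
python3 -c "from workcell import order;print(order.job_done())"
```

```text
the job is handed in; nothing more can be done
None
```

The single-armed guide stands upright on the cup floor, its arm within about 1° of the index rib; it was released only after floor contact, the two-armed guide was not touched, and the job was handed in at about 12 s.

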